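# Draw the far bolt of an upturned music box with a hooked rod

## Robot

A 6-joint arm with a two-finger parallel gripper is mounted at the origin on the work surface. World frame = base frame: x ahead of the robot, y to its left, z up, the work surface at z = 0. Lengths are in mm, angles in rad, forces in N, time in s.
With the tool pointing down it reaches from about 300 to 775 mm from the base axis. Payload 14.6 kg.
Tool frame: the origin (TCP) lies between the finger pads; the fingertips stand 17 mm ahead of it and the grasp point (between the pads) lies 2 mm behind it (ctrl.tip_extent is the distance from the TCP to the fingertips, in mm); z points along the fingers, y is the direction in which the jaws open and shut (so a half turn about z gives the same grasp; the last joint's range is limited). The gripper opens to 85 mm and grips with 20 to 120 N. Pads are 22 mm wide; open, the fingers measure 114 mm over their backs; the gripper's body (76 mm by 85 mm) begins 54 mm behind the grasp point. The pads swing forward as they close: fully open they stand 13 mm farther back than shut.
Start: joints at [-1.372, 0.3, 1.521, -0, 1.321, -0.067], TCP at [144.468, -530.677, 248.281] pointing down, gripper open.
Joint ranges: [-3.03, 3.03], [-0.79, 2.21], [0.23, 2.52], [-1.04, 4.18], [0, 3.07], [-2.55, 2.55]. Speed limits (rad/s): [2.22, 2.22, 2.57, 3.14, 3.14, 3.14].

## Interface

Orientations are given as a rotation vector (axis times angle).
In Python, from rig import ctrl gives the robot as it stands.
- The arm moves only by the tool play_rows, never from a script. Its arguments are lists of equal length, an entry for each row: "dp": the shift along the tool's x, y, z as a fraction of full scale, a list of three; "rot": the turn, a rotation vector about the tool's x, y, z as a fraction of full scale, a list of three; "hand": the closure, from -1 (fully open) to 1 (shut). A call has 1 to 20 rows; each row is the pose to reach, as a shift and turn from the pose measured when the call began, along the tool's axes at that moment, turning the shorter way round; what a row does not reach only later rows make up. Full scale, the value 1, is 0.3 m for a shift and 180 degrees for a turn. A row lasts 1/8 s, in which the tool goes at most 62.5 mm and 10.7 degrees, less where a joint would pass 70% of its speed; a pose out of reach is approached as far as the arm can. A call with a number of a shift or a turn outside -1 to 1 is refused whole. A call with a gripper value outside its range is refused whole. The fingers move at their own pace and stop on an object; the grip force is fixed at half the most. Time passes only in rows, so rows that repeat a pose let the fingers close. It gives the time, the measured TCP pose, the force and the opening at its end, in the units of the state.
- ctrl.read_state(): the state, without advancing time (a new reading comes with each control period).
- ctrl.camera(name): name is "scene" or "top"; returns (picture, depth): 384x512x3 uint8, red, green, blue; 384x512 float32, mm along the optical axis (not along the pixel's ray), 0 where there is no reading.
- ctrl.camera_info(name): a dict with "fovy" (degrees; the focal length in pixels is half the picture's height over the tangent of half this angle, whatever the lens; pixels are square), "cx", "cy" (the principal point, pixels), "R" (3x3) and "t" (3): a world point X has camera coordinates R X + t. Camera axes: x right, y down, z forward; pixel columns grow to the right and rows downward; lengths in mm; the calibration is good to about 2 mm. A picture is of the moment at which its call begins. camera_info takes no time and is no camera call.
- ctrl.job_done(): hands the job in, once; it reports no verdict.
The state is a dict: "clock": time; "joints": joint angles; "dq": joint speeds; "tau": joint torques, N m; "ee_pos": TCP position; "ee_rot": TCP orientation; "wrist_force": force on the tool from outside, world axes, zero at the start; "wrist_torque": the same for the moment, N m; "gripper_width": finger opening in mm.
Only numpy, scipy, OpenCV 4.12 (cv2) and the standard library are available. Lean on these libraries where they do the work, as an engineer would, in place of code of your own. Each camera call takes 0.05 s, during which the arm holds its last target. There are 200 camera calls.

## Task

The music box shell lies bottom up at the far side of the table, and the brass thumb plate of its bolt is too far away for your hand. Take the hooked rod from its rest, drop its hook behind the thumb plate and draw the bolt fully back towards you, then lay the rod back on its own rest about as you found it, the handle across both bars, and let go. Only the rod may touch the shell and its bolt, not the gripper or arm.

Things in the scene. Friction and masses are not known exactly. Their poses are not given: they have to be found in the camera images.
- hookrod_grip (a point): Hooked rod, 360 g: square brass handle 180 long, 20 wide, 20 high, then an 8 mm steel rod ending in a hook, a round 8 mm leg bent straight down. Point: handle's centre, where to grip; x points to the hook, z up. Leg's axis at x = +220, its lower end 44 below this point. Balances 22 ahead of it. The other rod, on a like rest, ends in an upright flat plate: not wanted.
- bolt (a joint): How far the bolt is drawn back towards the robot, in m: 0 shut, 0.040 at its stop. It slides stiffly (2.5 N) and stays where it is left. Behind the thumb plate (+x side) is only the bolt's bar, its top 87 mm above the table, until the keeper staple: near face 58 mm beyond the middle of the shut plate, top 94 mm above the table.
- shell: Mahogany music box shell lying bottom up, fixed, 200 (x) by 280 (y), 70 high. Origin on the table at the middle of its near face; x points away from the robot. Its bolt runs along x on top, at y = 0; the bolt's upright brass thumb plate, 46 wide (y), 6 thick (x), stands from 84 to 120 mm above the table, at x = +90 when shut. It draws towards -x.
- rest_seat (a point): Hooked rod's fixed wooden rest: board 150 x 85, 12 thick, with two crossbars at x = -55 and +55 (14 thick) on whose tops the handle lies. Point: midway between the bars at the height of their tops, 50 above the table; x is the way the rod points. 12 high cheeks at the bars' ends leave 59 clear. The lying handle's centre is 10 above this point. Fingers fit between the bars.
Not all that is in view belongs to the job. What is shaped like the part that bears rest_seat but orange or pink is not meant.

How it is judged (in metres and radians):
On the way:
1. the bolt is being drawn by the hooked rod: drawn past 15 mm with the rod bearing on it (value of joint bolt above 0.015 m and contact force between hookrod and shell above 0.3 N), for 0.04 s.
At the end, for the whole second after the job is handed in: The bolt is drawn at least 32 of its 40 mm, and the hooked rod lies still and level (within 10 degrees), hook down, its handle down on both bars of its own rest (centre within 30 mm along and 24 mm across of the rest's middle), let go (value of joint bolt above 0.032 m and x of hookrod_grip in the frame of rest_seat between -0.03 and 0.03 m and y of hookrod_grip in the frame of rest_seat between -0.024 and 0.024 m and z of hookrod_grip in the frame of rest_seat between 0.005 and 0.015 m and angle between hookrod_grip's own z axis and vertical below 0.18 rad and linear speed of hookrod below 0.02 m/s); the robot touches nothing.
It fails at once if the gripper or arm touches the shell or its bolt (contact force between any of the fingers, the arm and shell above 0.5 N).
It also fails if it takes over 43 s, if anything falls off the work surface, if the arm or the gripper's body presses on something with over 40 N, if the wrist force passes 120 N, or if a joint passes its speed limit or range.

## Working session

There is one attempt and no reset: what is moved stays moved. The work goes in short steps, Python scripts to look and compute and a tool call to move; the robot and the scene stay as the last step left them, time stands still between calls to the robot, and variables do not carry over. Pictures are saved under pics/ and viewed, about 8 in all and at most 12, crops included, and the job is handed in when it is done.

Besides the shell and the picture viewer there is one more tool, called after "Request:" by a JSON object that holds its "api" and its "payload", one argument or row to a line. play_rows: Moves the arm, as the interface text tells. Shift numbers are shares of 0.3 m and turn numbers shares of 180 degrees, none past 1 either way. Its arguments: {"type":"object","properties":{"dp":{"type":"array","items":{"type":"array","items":{"type":"number","minimum":-1,"maximum":1}}},"rot":{"type":"array","items":{"type":"array","items":{"type":"number","minimum":-1,"maximum":1}}},"hand":{"type":"array","items":{"type":"number"}}},"required":["dp","rot","hand"]}

```bash
mkdir -p pics; ls
cat > h.py <<'E'
import numpy as np,cv2
from rig import ctrl
def snap(n,f):
    p,d=ctrl.camera(n); cv2.imwrite(f'pics/{f}.png',cv2.cvtColor(p,cv2.COLOR_RGB2BGR)); np.savez(f'pics/{f}.npz',p=p,d=d); return p,d
def K(n):
    i=ctrl.camera_info(n); return 192/np.tan(np.radians(i['fovy'])/2),i['cx'],i['cy'],np.array(i['R']),np.array(i['t'])
def pts(n,d):
    f,cx,cy,R,t=K(n); v,u=np.mgrid[:384,:512]
    c=np.stack([(u-cx)/f*d,(v-cy)/f*d,d],-1); return (c-t)@R
def plane(n,u,v,z):
    f,cx,cy,R,t=K(n); o=-R.T@t; r=R.T@np.array([(u-cx)/f,(v-cy)/f,1]); return o+r*(z-o[2])/r[2]
E
python3 - <<'E'
from h import *
a,_=snap('scene','s0');b,_=snap('top','t0')
for n in('scene','top'): print(n,ctrl.camera_info(n))
print(ctrl.read_state())
E
```

```text
pics
scene {'fovy': 56.04304062411965, 'cx': 259.4602269875081, 'cy': 195.25313782595597, 'R': array([[ 0.62342743,  0.78185816, -0.00600382],
       [ 0.44697882, -0.36268511, -0.81772211],
       [-0.6415202 ,  0.50710682, -0.57558188]]), 't': array([-317.75913506, -147.16784534, 1145.991181  ])}
top {'fovy': 56.22395799127885, 'cx': 251.58384795624337, 'cy': 193.36606971885493, 'R': array([[-0.0272553 , -0.99958921, -0.00886338],
       [-0.99832609,  0.02767119, -0.05078707],
       [ 0.05101147,  0.00746433, -0.99867017]]), 't': array([ 24.11659957, 467.92016888, 960.99321035])}
{'clock': 0.1, 'joints': array([-1.37160098e+00,  3.00413176e-01,  1.52151354e+00,  1.37838842e-05,
        1.32070113e+00, -6.66016590e-02]), 'dq': array([-0.00099217, -0.0034968 , -0.00234502,  0.00031758, -0.00028246,
       -0.00092961]), 'tau': array([ 6.34614298e-04, -5.44376779e+01, -3.62370837e+01, -1.00494497e-04,
        3.02167085e-03,  5.14517154e-06]), 'ee_pos': array([ 144.43471521, -530.49976034,  247.78165147]), 'ee_rot': array([-3.11286607e+00, -4.16142717e-01,  8.67666851e-05]), 'wrist_force': array([-0.93507668, -0.02454669,  0.03946559]), 'wrist_torque': array([-0.00546914,  0.02000696, -0.04034409]), 'gripper_width': 85.29218628230433}
```

View pics/s0.png

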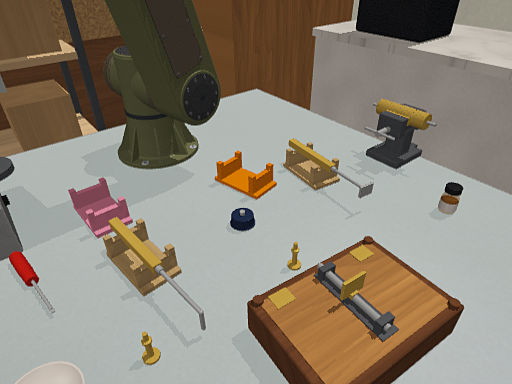

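View pics/t0.png

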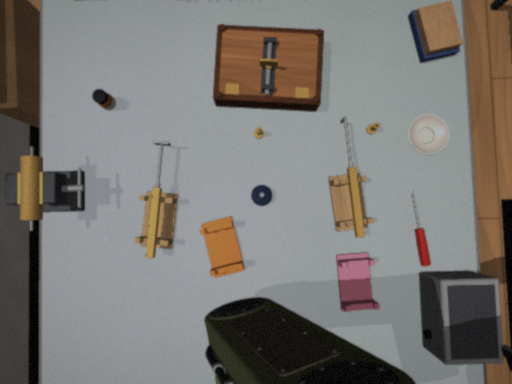

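Candidates: rod A at scene (140,250) / top (355,200) ends in a bent-down leg (scene 203,322). Rod B at scene (315,158) / top (155,220) ends in an upright plate. Rests: wooden under A (wanted), wooden under B, orange at scene (245,175) and pink at scene (100,205), the last three decoys. I choose A and its own rest.

Run:
```python
from h import *
im=[]
for n,f,(x0,y0,x1,y1) in(('scene','s0',(80,200,230,340)),('top','t0',(310,100,400,260))):
    z=np.load(f'pics/{f}.npz');p,d=z['p'],z['d'];P=pts(n,d)
    hsv=cv2.cvtColor(p,cv2.COLOR_RGB2HSV)
    sub=np.zeros(d.shape,bool);sub[y0:y1,x0:x1]=1
    m=sub&(P[...,2]>62)&(P[...,2]<80)&(hsv[...,1]>110)&(d>0)
    q=P[m];print(n,'handle n',len(q),'z med',np.median(q[:,2]))
    r=cv2.minAreaRect(q[:,:2].astype(np.float32));print(r, cv2.boxPoints(r).round())
    m=sub&(P[...,2]>55)&(P[...,2]<80)&(hsv[...,1]<80)&(d>0); q=P[m]; 
    if len(q): print('rod',len(q),q[q[:,0].argsort()[-5:]].round(), np.median(q,0))
    # bolt plate
    m=(P[...,2]>105)&(P[...,2]<125)&(hsv[...,1]>90)&(P[...,0]>500)&(abs(P[...,1])<250)&(d>0);q=P[m]
    print('plate',len(q),q.min(0).round(1),q.max(0).round(1),q.mean(0).round(1))
    m=(P[...,2]>60)&(P[...,2]<80)&(P[...,0]>480)&(abs(P[...,1]+0)<260)&(d>0);q=P[m]
    m8=m.astype(np.uint8); k,l,s,c=cv2.connectedComponentsWithStats(m8);i=1+s[1:,4].argmax();q=P[l==i]
    r=cv2.minAreaRect(q[:,:2].astype(np.float32));print('shell',np.median(q[:,2]),r,cv2.boxPoints(r).round(1).tolist())
    c=cv2.cvtColor(p[y0:y1,x0:x1],cv2.COLOR_RGB2BGR);im.append(cv2.resize(c,None,fx=480/(y1-y0),fy=480/(y1-y0),interpolation=cv2.INTER_CUBIC)[:480,:])
cv2.imwrite('pics/c1.png',np.hstack(im)[:600,:800])
```

```text
scene handle n 839 z med 69.8656348632315
((472.6336975097656, -256.30316162109375), (112.16033935546875, 354.53106689453125), 85.31393432617188) [[ 291. -298.]
 [ 645. -327.]
 [ 654. -215.]
 [ 301. -186.]]
rod 380 [[ 663. -238.   55.]
 [ 663. -239.   59.]
 [ 663. -235.   58.]
 [ 663. -239.   64.]
 [ 663. -239.   57.]] [ 597.40988344 -243.12326161   63.44158278]
plate 230 [789.2 -66.3 105.1] [798.7 -19.7 121.9] [794.9 -44.8 115.6]
shell 71.84248168626604 ((804.6823120117188, -43.24046325683594), (280.877685546875, 200.3722686767578), 85.1174087524414) [[692.9000244140625, -174.60000610351562], [892.5999755859375, -191.6999969482422], [916.5, 88.19999694824219], [716.7999877929688, 105.19999694824219]]
top handle n 644 z med 68.75982589612485
((530.6387329101562, -225.97119140625), (369.44915771484375, 88.99563598632812), 11.81413745880127) [[ 341. -220.]
 [ 359. -307.]
 [ 721. -232.]
 [ 702. -145.]]
rod 211 [[ 694. -172.   67.]
 [ 695. -170.   66.]
 [ 697. -172.   66.]
 [ 699. -172.   69.]
 [ 702. -173.   66.]] [ 578.93353115 -241.07768541   62.05000336]
plate 84 [784.7 -61.5 105. ] [794.3 -19.1 123.5] [789.1 -41.  114.6]
shell 69.66328960383717 ((800.94091796875, -41.24409484863281), (280.1395263671875, 201.3314208984375), 85.18991088867188) [[688.9000244140625, -172.39999389648438], [889.5, -189.3000030517578], [913.0, 89.9000015258789], [712.4000244140625, 106.80000305175781]]
```

View pics/c1.png

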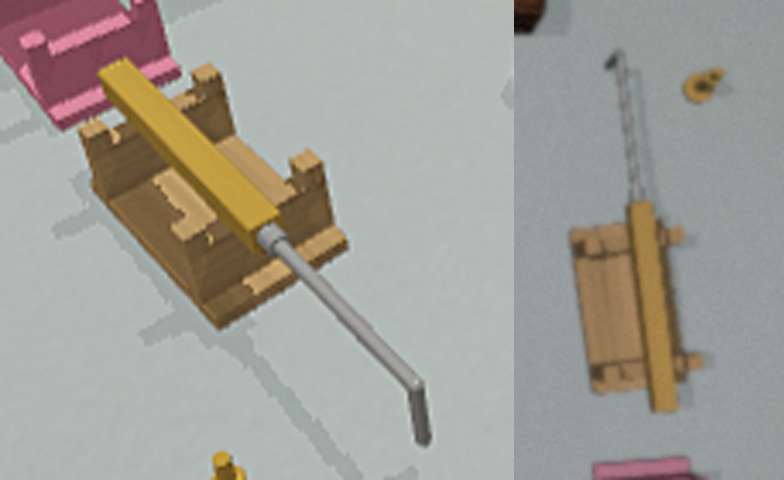

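The crop confirms rod A: it has a bent-down round leg, and the wooden rest is under it. Shell yaw and origin agree across the two views to about 4 mm. Next I isolate the handle from the wood.

Run:
```python
from h import *
for n,f,(x0,y0,x1,y1) in(('scene','s0',(80,200,190,300)),('top','t0',(325,160,375,245))):
    z=np.load(f'pics/{f}.npz');p,d=z['p'],z['d'];P=pts(n,d)
    hsv=cv2.cvtColor(p,cv2.COLOR_RGB2HSV)
    sub=np.zeros(d.shape,bool);sub[y0:y1,x0:x1]=1
    m=sub&(hsv[...,1]>140)&(hsv[...,0]>18)&(hsv[...,0]<32)&(P[...,2]>66)&(P[...,2]<75)
    k,l,s,c=cv2.connectedComponentsWithStats(m.astype(np.uint8));i=1+s[1:,4].argmax()
    v,u=np.where(l==i); q=np.array([plane(n,a,b,70) for a,b in zip(u,v)])
    r=cv2.minAreaRect(q[:,:2].astype(np.float32));b=cv2.fitLine(q[:,:2].astype(np.float32),cv2.DIST_L2,0,.01,.01).ravel()
    print(n,len(q),'z',np.median(P[l==i][:,2]),'rect',r,'line',b,np.degrees(np.arctan2(b[1],b[0])))
    g=P[sub&(P[...,2]>9)&(P[...,2]<16)&(hsv[...,1]>50)]
    r=cv2.minAreaRect(g[:,:2].astype(np.float32));print('board',len(g),r)
    g=P[sub&(P[...,2]>55)&(P[...,2]<66)&(l!=i)&(hsv[...,1]>50)&(hsv[...,0]<19)]
    print('cheeks',len(g));
    L,dd=cv2.partition if 0 else (None,None),None
    r=cv2.minAreaRect(g[:,:2].astype(np.float32));print(r,cv2.boxPoints(r).round().tolist())
```

```text
scene 670 z 70.14855657528747 rect ((442.3160095214844, -257.2667541503906), (182.38623046875, 19.58293342590332), 4.870669841766357) line [ 9.9661374e-01  8.2225598e-02  4.4897205e+02 -2.5634366e+02] 4.716505
board 1430 ((348.5980224609375, -255.148193359375), (342.708740234375, 89.98792266845703), 3.2972919940948486)
cheeks 193
((447.22210693359375, -249.1987762451172), (187.3733367919922, 84.48283386230469), 5.990287780761719) [[350.0, -217.0], [358.0, -301.0], [545.0, -281.0], [536.0, -197.0]]
top 388 z 69.13240506164993 rect ((436.71490478515625, -252.9112091064453), (169.81117248535156, 19.427536010742188), 5.152548789978027) line [ 9.9658895e-01  8.2525901e-02  4.3529407e+02 -2.5305333e+02] 4.7337694
board 797 ((439.2633972167969, -246.9385528564453), (148.80389404296875, 83.68484497070312), 5.74303674697876)
cheeks 180
((438.6629943847656, -247.98788452148438), (176.9122314453125, 85.75843048095703), 5.735204219818115) [[346.0, -214.0], [355.0, -299.0], [531.0, -282.0], [522.0, -196.0]]
```

```bash
cat >> h.py <<'E'
from scipy.spatial.transform import Rotation as Ro
def go(pos,yaw):
    s=ctrl.read_state();R=Ro.from_rotvec(s['ee_rot'])
    T=Ro.from_euler('z',yaw,degrees=True)*Ro.from_euler('x',180,degrees=True)
    print('dp',(R.inv().apply(np.array(pos)-s['ee_pos'])/300).round(4).tolist(),'rot',((R.inv()*T).as_rotvec()/np.pi).round(4).tolist())
def st():
    s=ctrl.read_state();print(s['clock'],s['ee_pos'].round(1),'yaw',np.degrees(np.arctan2(*Ro.from_rotvec(s['ee_rot']).as_matrix()[[1,0],0])).round(2),s['wrist_force'].round(2),s['wrist_torque'].round(2),round(s['gripper_width'],1),s['joints'].round(2))
E
python3 - <<'E'
from h import *
z=np.load('pics/t0.npz');P=pts('top',z['d']);q=P[275:365,425:500].reshape(-1,3);q=q[q[:,2]>40];print(q.min(0),q.max(0))
st();go((300,-380,225),4.75);go((440,-255,140),4.75)
E
```

```text
[  48.2092352  -569.5116877    40.07035535] [418.77254156   3.9856146  983.69330509]
0.1 [ 144.4 -530.5  247.8] yaw 15.23 [-0.94 -0.02  0.04] [-0.01  0.02 -0.04] 85.3 [-1.37  0.3   1.52  0.    1.32 -0.07]
dp [0.6321, -0.3478, 0.0763] rot [-0.0003, 0.0, 0.0582]
dp [1.1918, -0.6269, 0.36] rot [-0.0003, 0.0, 0.0582]
```

Run:
```python
from h import *
z=np.load('pics/t0.npz');P=pts('top',z['d'])
for v in(280,310,340,360): print([P[v,u].round().tolist() for u in(430,460,490)])
```

```text
[[236.0, -429.0, 73.0], [244.0, -478.0, 118.0], [242.0, -548.0, 119.0]]
[[160.0, -429.0, 64.0], [174.0, -473.0, 120.0], [174.0, -541.0, 124.0]]
[[82.0, -430.0, 52.0], [105.0, -469.0, 120.0], [105.0, -536.0, 125.0]]
[[12.0, -451.0, 1.0], [60.0, -465.0, 122.0], [57.0, -536.0, 119.0]]
```

The speaker is 125 mm tall, so it stays well below the path.

Request:
{"api": "play_rows", "payload": {
  "dp": [
    [0.2, -0.11, 0.02],
    [0.4, -0.22, 0.05],
    [0.632, -0.348, 0.076],
    [0.8, -0.42, 0.1],
    [1.0, -0.53, 0.2],
    [1.0, -0.627, 0.25],
    [1.0, -0.627, 0.25]
  ],
  "rot": [
    [0, 0, 0.0],
    [0, 0, 0.03],
    [0, 0, 0.0582],
    [0, 0, 0.0582],
    [0, 0, 0.0582],
    [0, 0, 0.0582],
    [0, 0, 0.0582]
  ],
  "hand": [-1, -1, -1, -1, -1, -1, -1]
}}

```text
clock: 0.98
ee_pos: [384.6, -267.0, 171.1]
ee_rot: [-3.135, -0.136, 0.005]
wrist_force: [0.0, -0.8, 0.2]
gripper_width: 85.4
```

Run:
```python
from h import *
st();go((440,-255,140),4.75);go((440,-255,58),4.75)
```

```text
0.975 [ 384.6 -267.   171.1] yaw 4.98 [ 0.04 -0.79  0.17] [ 0.   -0.01 -0.01] 85.4 [-0.69  0.21  1.83  0.    1.11  0.8 ]
dp [0.1876, -0.0235, 0.1032] rot [-0.0013, 0.0009, 0.0013]
dp [0.1884, -0.0224, 0.3765] rot [-0.0013, 0.0009, 0.0013]
```

Request:
{"api": "play_rows", "payload": {
  "dp": [
    [0.188, -0.0235, 0.103],
    [0.188, -0.0235, 0.16],
    [0.188, -0.023, 0.25],
    [0.188, -0.023, 0.34],
    [0.188, -0.0225, 0.3765],
    [0.188, -0.0225, 0.3765],
    [0.188, -0.0225, 0.3765]
  ],
  "rot": [
    [-0.001, 0.001, 0.001],
    [-0.001, 0.001, 0.001],
    [-0.001, 0.001, 0.001],
    [-0.001, 0.001, 0.001],
    [-0.001, 0.001, 0.001],
    [-0.001, 0.001, 0.001],
    [-0.001, 0.001, 0.001]
  ],
  "hand": [-1, -1, -1, -1, -1, -1, -1]
}}

```text
clock: 1.85
ee_pos: [440.3, -255.5, 59.1]
ee_rot: [3.139, 0.131, 0.002]
wrist_force: [-0.8, -0.2, 0.2]
gripper_width: 85.4
```

Request:
{"api": "play_rows", "payload": {
  "dp": [
    [0, 0, 0],
    [0, 0, 0],
    [0, 0, 0],
    [0, 0, 0],
    [0, 0, 0],
    [0, 0, 0],
    [0, 0, 0],
    [0, 0, 0]
  ],
  "rot": [
    [0, 0, 0],
    [0, 0, 0],
    [0, 0, 0],
    [0, 0, 0],
    [0, 0, 0],
    [0, 0, 0],
    [0, 0, 0],
    [0, 0, 0]
  ],
  "hand": [0.6, 1, 1, 1, 1, 1, 1, 1]
}}

```text
clock: 2.85
ee_pos: [440.4, -255.5, 59.4]
ee_rot: [3.139, 0.131, 0.003]
wrist_force: [-1.7, 1.6, 6.3]
gripper_width: 19.1
```

Run:
```python
from h import *
st();go((440,-255,170),4.75)
```

```text
2.85 [ 440.4 -255.5   59.4] yaw 4.79 [-1.69  1.6   6.27] [0.22 0.27 0.04] 19.1 [-0.6   0.46  1.8   0.    0.88  0.89]
dp [-0.0004, -0.0017, -0.3688] rot [0.0001, -0.0005, 0.0002]
```

Request:
{"api": "play_rows", "payload": {
  "dp": [
    [0, 0, -0.05],
    [0, 0, -0.15],
    [0, 0, -0.3],
    [0, 0, -0.42],
    [0, 0, -0.45],
    [0, 0, -0.45]
  ],
  "rot": [
    [0, 0, 0],
    [0, 0, 0],
    [0, 0, 0],
    [0, 0, 0],
    [0, 0, 0],
    [0, 0, 0]
  ],
  "hand": [1, 1, 1, 1, 1, 1]
}}

```text
clock: 3.6
ee_pos: [439.9, -255.3, 193.9]
ee_rot: [3.139, 0.131, 0.002]
wrist_force: [-0.3, 0.1, -3.1]
gripper_width: 18.9
```

Run:
```python
from h import *
st();go((560,-60,195),-4.9);go((601,-25,195),-4.9)
```

```text
3.6 [ 439.9 -255.3  193.9] yaw 4.79 [-0.28  0.11 -3.11] [-0.    0.06 -0.03] 18.9 [-0.6   0.26  1.7   0.    1.18  0.89]
dp [0.4533, -0.6154, -0.0031] rot [-0.0, -0.0004, 0.0539]
dp [0.5992, -0.7202, -0.0029] rot [-0.0, -0.0004, 0.0539]
```

Request:
{"api": "play_rows", "payload": {
  "dp": [
    [0.1, -0.14, 0],
    [0.2, -0.27, 0],
    [0.3, -0.41, 0],
    [0.4, -0.54, 0],
    [0.5, -0.64, 0],
    [0.57, -0.7, 0],
    [0.6, -0.72, 0],
    [0.6, -0.72, 0],
    [0.6, -0.72, 0]
  ],
  "rot": [
    [0, 0, 0.01],
    [0, 0, 0.02],
    [0, 0, 0.03],
    [0, 0, 0.04],
    [0, 0, 0.054],
    [0, 0, 0.054],
    [0, 0, 0.054],
    [0, 0, 0.054],
    [0, 0, 0.054]
  ],
  "hand": [1, 1, 1, 1, 1, 1, 1, 1, 1]
}}

```text
clock: 4.72
ee_pos: [600.6, -25.9, 193.7]
ee_rot: [-3.139, 0.136, -0.001]
wrist_force: [0.2, -0.3, -3.1]
gripper_width: 19.0
```

Run:
```python
from h import *
st()
a,d=snap('scene','s1');b,e=snap('top','t1')
c=cv2.cvtColor(np.hstack([cv2.resize(a[180:380,230:480],(500,400)),cv2.resize(b[15:215,200:350],(300,400))]),cv2.COLOR_RGB2BGR);cv2.imwrite('pics/c2.png',c)
for n,D in(('scene',d),('top',e)):
    P=pts(n,D);m=(P[...,0]>705)&(P[...,0]<860)&(abs(P[...,1]+40)<60)&(P[...,2]>130)&(P[...,2]<215)&(D>0)
    q=P[m];print(n,len(q));
    if len(q)>5:
        print(q[q[:,0].argsort()[-6:]].round(),'minz',q[q[:,2].argsort()[:6]].round().tolist())
        t=q[q[:,0]<800]; print(np.polyfit(t[:,0],t[:,1],1),np.polyfit(t[:,0],t[:,2],1))
```

```text
4.725 [600.6 -25.9 193.7] yaw -4.97 [ 0.18 -0.28 -3.07] [0.04 0.12 0.02] 19.0 [-0.1   0.46  1.43  0.    1.25  1.55]
scene 542
[[823. -46. 173.]
 [823. -46. 189.]
 [823. -46. 181.]
 [823. -46. 158.]
 [823. -46. 166.]
 [823. -46. 179.]] minz [[820.0, -48.0, 152.0], [823.0, -46.0, 153.0], [820.0, -49.0, 153.0], [818.0, -50.0, 154.0], [822.0, -48.0, 154.0], [823.0, -44.0, 154.0]]
[-0.08493875 21.85461936] [-1.16775065e-03  1.97450357e+02]
top 150
[[817. -41. 194.]
 [817. -41. 156.]
 [817. -46. 198.]
 [817. -48. 193.]
 [817. -40. 160.]
 [818. -44. 195.]] minz [[815.0, -41.0, 154.0], [817.0, -41.0, 156.0], [817.0, -40.0, 160.0], [733.0, -41.0, 191.0], [816.0, -48.0, 192.0], [735.0, -41.0, 192.0]]
[-0.08242598 23.22888168] [-5.12316521e-03  1.99561790e+02]
```

View pics/c2.png

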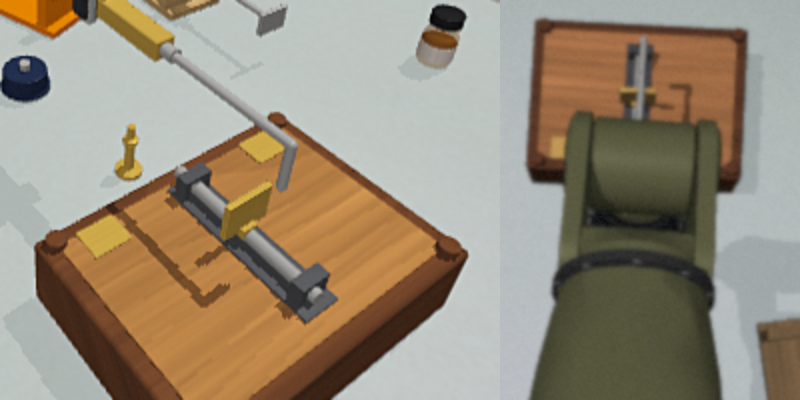

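Leg at about (819.5,-46), tip z about 152. In the shell frame that is x=+115, y=-1.5, between the plate's back (+93) and the staple (+148). Lowering 57 mm.

Request:
{"api": "play_rows", "payload": {
  "dp": [
    [0, 0, 0.06],
    [0, 0, 0.11],
    [0, 0, 0.15],
    [0, 0, 0.18],
    [0, 0, 0.19],
    [0, 0, 0.19]
  ],
  "rot": [
    [0, 0, 0],
    [0, 0, 0],
    [0, 0, 0],
    [0, 0, 0],
    [0, 0, 0],
    [0, 0, 0]
  ],
  "hand": [1, 1, 1, 1, 1, 1]
}}

```text
clock: 5.58
ee_pos: [601.0, -25.8, 137.2]
ee_rot: [-3.139, 0.136, -0.002]
wrist_force: [-0.8, -1.3, -2.5]
gripper_width: 19.3
```

Request:
{"api": "play_rows", "payload": {
  "dp": [
    [-0.025, 0, 0],
    [-0.05, 0, 0],
    [-0.075, 0, 0],
    [-0.09, 0, 0],
    [-0.105, 0, 0],
    [-0.12, 0, 0],
    [-0.135, 0, 0],
    [-0.135, 0, 0]
  ],
  "rot": [
    [0, 0, 0],
    [0, 0, 0],
    [0, 0, 0],
    [0, 0, 0],
    [0, 0, 0],
    [0, 0, 0],
    [0, 0, 0],
    [0, 0, 0]
  ],
  "hand": [1, 1, 1, 1, 1, 1, 1, 1]
}}

```text
clock: 6.58
ee_pos: [560.2, -22.3, 137.1]
ee_rot: [-3.139, 0.137, -0.001]
wrist_force: [0.7, 0.0, -3.4]
gripper_width: 19.1
```

Run:
```python
from h import *
st()
```

```text
6.575 [560.2 -22.3 137.1] yaw -4.98 [ 0.69  0.01 -3.42] [-0.04  0.04  0.01] 19.1 [-0.11  0.44  1.61  0.    1.1   1.55]
```

Request:
{"api": "play_rows", "payload": {
  "dp": [
    [-0.015, 0, 0],
    [-0.03, 0, 0],
    [-0.04, 0, 0],
    [-0.05, 0, 0],
    [-0.055, 0, 0],
    [-0.055, 0, 0]
  ],
  "rot": [
    [0, 0, 0],
    [0, 0, 0],
    [0, 0, 0],
    [0, 0, 0],
    [0, 0, 0],
    [0, 0, 0]
  ],
  "hand": [1, 1, 1, 1, 1, 1]
}}

```text
clock: 7.32
ee_pos: [543.6, -20.8, 137.1]
ee_rot: [-3.139, 0.137, -0.0]
wrist_force: [0.1, 0.3, -3.1]
gripper_width: 18.9
```

Run:
```python
from h import *
st()
a,d=snap('scene','s2')
cv2.imwrite('pics/c3.png',cv2.cvtColor(cv2.resize(a[180:380,230:480],(750,600)),cv2.COLOR_RGB2BGR))
P=pts('scene',d);h=cv2.cvtColor(a,cv2.COLOR_RGB2HSV)
m=(P[...,2]>100)&(P[...,2]<125)&(h[...,1]>120)&(P[...,0]>700)&(abs(P[...,1]+40)<40)
q=P[m];print(len(q),q.mean(0),q[:,1].min(),q[:,1].max())
```

```text
7.325 [543.6 -20.8 137.1] yaw -4.98 [ 0.1   0.27 -3.08] [-0.01  0.04 -0.03] 18.9 [-0.11  0.4   1.66  0.    1.08  1.55]
193 [756.64719656 -43.87273995 112.89973794] -62.638742562743325 -16.743199622335844
```

View pics/c3.png

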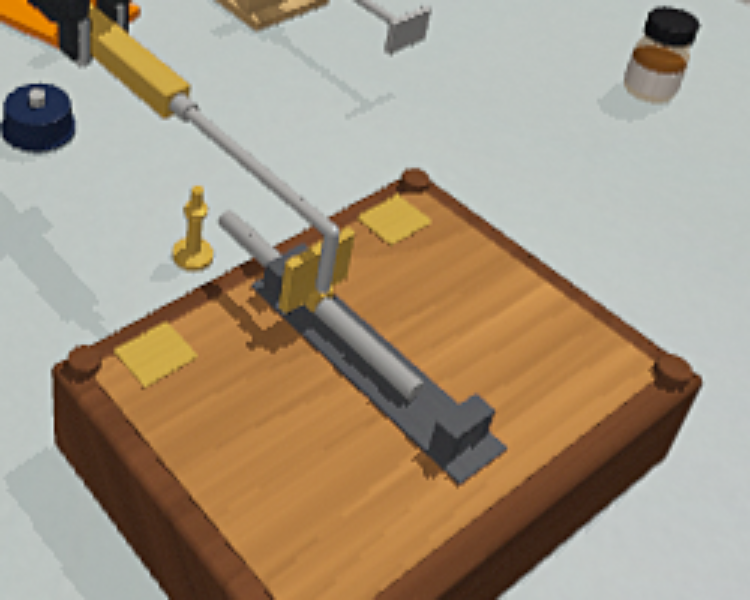

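The hook is behind the plate and the bolt is drawn about 38 mm. I'll give it a small extra pull to the stop, then ease forward and lift out.

Request:
{"api": "play_rows", "payload": {
  "dp": [
    [-0.005, 0, 0],
    [-0.01, 0, 0],
    [-0.01, 0, 0]
  ],
  "rot": [
    [0, 0, 0],
    [0, 0, 0],
    [0, 0, 0]
  ],
  "hand": [1, 1, 1]
}}

```text
clock: 7.75
ee_pos: [542.6, -20.8, 137.8]
ee_rot: [3.138, -0.137, 0.009]
wrist_force: [20.3, -2.5, -7.4]
gripper_width: 18.8
```

Request:
{"api": "play_rows", "payload": {
  "dp": [
    [0.015, 0, 0],
    [0.03, 0, 0],
    [0.03, 0, -0.03],
    [0.03, 0, -0.1],
    [0.03, 0, -0.19],
    [0.03, 0, -0.22],
    [0.03, 0, -0.22]
  ],
  "rot": [
    [0, 0, 0],
    [0, 0, 0],
    [0, 0, 0],
    [0, 0, 0],
    [0, 0, 0],
    [0, 0, 0],
    [0, 0, 0]
  ],
  "hand": [1, 1, 1, 1, 1, 1, 1]
}}

```text
clock: 8.62
ee_pos: [551.1, -21.5, 204.0]
ee_rot: [3.138, -0.137, 0.01]
wrist_force: [-0.9, -0.0, -4.0]
gripper_width: 19.1
```

Run:
```python
from h import *
st()
a,d=snap('scene','s3')
P=pts('scene',d);h=cv2.cvtColor(a,cv2.COLOR_RGB2HSV)
m=(P[...,2]>100)&(P[...,2]<125)&(h[...,1]>120)&(P[...,0]>700)&(abs(P[...,1]+40)<40)
q=P[m];print('plate',len(q),q.mean(0))
m=(P[...,0]>690)&(P[...,0]<860)&(abs(P[...,1]+40)<60)&(P[...,2]>140)&(P[...,2]<225)
q=P[m];t=q[q[:,0]<q[:,0].max()-20];print('leg tip',q[:,0].max(),q[:,2].min(),np.polyfit(t[:,0],t[:,1],1),np.polyfit(t[:,0],t[:,2],1))
go((440,-252,195),5.2);go((440,-252,61),5.2)
```

```text
8.625 [551.1 -21.5 204. ] yaw -4.98 [-0.9  -0.03 -4.02] [-0.01  0.01  0.03] 19.1 [-0.11  0.34  1.58  0.    1.22  1.55]
plate 264 [756.35763686 -41.1891883  113.00387132]
leg tip 774.4069387140576 162.85630637623913 [-0.08092668 18.97916401] [2.99296232e-03 2.05670372e+02]
dp [-0.3015, 0.7976, 0.0259] rot [0.0001, -0.0017, -0.0566]
dp [-0.3038, 0.7976, 0.4726] rot [0.0001, -0.0017, -0.0566]
```

The stop was felt at 20 N. The rod did not slip in the grip and is level. Returning it to the rest.

Request:
{"api": "play_rows", "payload": {
  "dp": [
    [-0.05, 0.13, 0],
    [-0.1, 0.27, 0],
    [-0.15, 0.4, 0.01],
    [-0.2, 0.53, 0.01],
    [-0.25, 0.66, 0.02],
    [-0.3, 0.77, 0.02],
    [-0.3015, 0.7976, 0.0259],
    [-0.302, 0.7976, 0.1],
    [-0.302, 0.7976, 0.2],
    [-0.303, 0.7976, 0.3],
    [-0.303, 0.7976, 0.36],
    [-0.303, 0.7976, 0.4],
    [-0.303, 0.7976, 0.4]
  ],
  "rot": [
    [0, 0, -0.01],
    [0, 0, -0.02],
    [0, 0, -0.03],
    [0, 0, -0.04],
    [0, 0, -0.05],
    [0, -0.0017, -0.0566],
    [0, -0.0017, -0.0566],
    [0, -0.0017, -0.0566],
    [0, -0.0017, -0.0566],
    [0, -0.0017, -0.0566],
    [0, -0.0017, -0.0566],
    [0, -0.0017, -0.0566],
    [0, -0.0017, -0.0566]
  ],
  "hand": [1, 1, 1, 1, 1, 1, 1, 1, 1, 1, 1, 1, 1]
}}

```text
clock: 10.3
ee_pos: [440.0, -251.5, 82.0]
ee_rot: [-3.138, -0.143, 0.002]
wrist_force: [0.6, -0.3, -3.6]
gripper_width: 19.0
```

Run:
```python
from h import *
st();go((440,-252,59.5),5.2)
```

```text
10.3 [ 440.  -251.5   82. ] yaw 5.22 [ 0.57 -0.31 -3.57] [-0.01  0.02 -0.03] 19.0 [-0.59  0.41  1.79 -0.    0.93  0.89]
dp [0.0, 0.0017, 0.075] rot [-0.0002, 0.0004, 0.0001]
```

Request:
{"api": "play_rows", "payload": {
  "dp": [
    [0, 0, 0.03],
    [0, 0, 0.055],
    [0, 0, 0.07],
    [0, 0, 0.075],
    [0, 0, 0.075]
  ],
  "rot": [
    [0, 0, 0],
    [0, 0, 0],
    [0, 0, 0],
    [0, 0, 0],
    [0, 0, 0]
  ],
  "hand": [1, 1, 1, 1, 1]
}}

```text
clock: 10.92
ee_pos: [440.0, -251.6, 59.7]
ee_rot: [-3.138, -0.143, 0.002]
wrist_force: [-0.1, -0.2, -3.2]
gripper_width: 18.7
```

Run:
```python
from h import *
st();a,d=snap('scene','s4')
cv2.imwrite('pics/c4.png',cv2.cvtColor(cv2.resize(a[190:340,70:270],(800,600)),cv2.COLOR_RGB2BGR))
```

```text
10.925 [ 440.  -251.6   59.7] yaw 5.22 [-0.08 -0.16 -3.15] [0.06 0.04 0.01] 18.7 [-0.59  0.45  1.8  -0.    0.89  0.89]
```

View pics/c4.png

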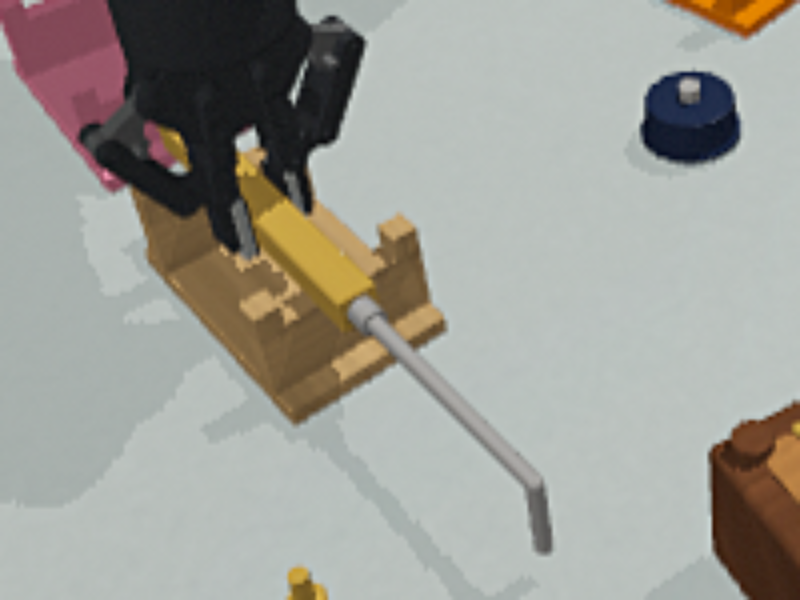

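The handle lies over both bars between the cheeks, but its weight is still on the gripper. Lowering a little more.

Request:
{"api": "play_rows", "payload": {
  "dp": [
    [0, 0, 0.004],
    [0, 0, 0.007],
    [0, 0, 0.007]
  ],
  "rot": [
    [0, 0, 0],
    [0, 0, 0],
    [0, 0, 0]
  ],
  "hand": [1, 1, 1]
}}

```text
clock: 11.35
ee_pos: [440.2, -251.7, 59.3]
ee_rot: [3.138, 0.143, -0.001]
wrist_force: [-12.0, 7.4, 23.9]
gripper_width: 19.2
```

Contact is made. Releasing with a gentle opening, then straight up.

Request:
{"api": "play_rows", "payload": {
  "dp": [
    [0, 0, -0.001],
    [0, 0, -0.001],
    [0, 0, -0.001],
    [0, 0, -0.001],
    [0, 0, -0.001],
    [0, 0, -0.001],
    [0, 0, -0.001],
    [0, 0, -0.001]
  ],
  "rot": [
    [0, 0, 0],
    [0, 0, 0],
    [0, 0, 0],
    [0, 0, 0],
    [0, 0, 0],
    [0, 0, 0],
    [0, 0, 0],
    [0, 0, 0]
  ],
  "hand": [0.6, 0.4, 0, -0.5, -1, -1, -1, -1]
}}

```text
clock: 12.35
ee_pos: [440.2, -251.7, 59.6]
ee_rot: [3.138, 0.143, -0.001]
wrist_force: [0.4, 1.0, -0.9]
gripper_width: 85.7
```

Request:
{"api": "play_rows", "payload": {
  "dp": [
    [0, 0, -0.05],
    [0, 0, -0.15],
    [0, 0, -0.3],
    [0, 0, -0.45],
    [-0.2, 0, -0.6],
    [-0.4, 0, -0.65],
    [-0.4, 0, -0.65],
    [-0.4, 0, -0.65]
  ],
  "rot": [
    [0, 0, 0],
    [0, 0, 0],
    [0, 0, 0],
    [0, 0, 0],
    [0, 0, 0],
    [0, 0, 0],
    [0, 0, 0],
    [0, 0, 0]
  ],
  "hand": [-1, -1, -1, -1, -1, -1, -1, -1]
}}

```text
clock: 13.35
ee_pos: [320.8, -262.8, 255.5]
ee_rot: [3.137, 0.141, 0.001]
wrist_force: [0.6, -0.3, 0.2]
gripper_width: 85.5
```

Run:
```python
from h import *
st();a,d=snap('scene','s5');b,e=snap('top','t5')
cv2.imwrite('pics/c5.png',cv2.cvtColor(a,cv2.COLOR_RGB2BGR))
P=pts('scene',d);h=cv2.cvtColor(a,cv2.COLOR_RGB2HSV)
m=(P[...,2]>100)&(P[...,2]<125)&(h[...,1]>120)&(P[...,0]>700)&(abs(P[...,1]+40)<40);print('plate',P[m].mean(0))
sub=np.zeros(d.shape,bool);sub[200:300,80:190]=1
m=sub&(h[...,1]>140)&(h[...,0]>18)&(h[...,0]<32)&(P[...,2]>66)&(P[...,2]<75)
k,l,s,c=cv2.connectedComponentsWithStats(m.astype(np.uint8));i=1+s[1:,4].argmax()
v,u=np.where(l==i);q=np.array([plane('scene',x,y,70) for x,y in zip(u,v)])
print('handle',len(q),P[l==i][:,2].mean(),cv2.minAreaRect(q[:,:2].astype(np.float32)))
t=P[l==i];A=np.c_[t[:,:2],np.ones(len(t))];print('slope',np.linalg.lstsq(A,t[:,2],rcond=None)[0])
```

```text
13.35 [ 320.8 -262.8  255.5] yaw 5.16 [ 0.59 -0.33  0.23] [ 0.   -0.02 -0.03] 85.5 [-0.77 -0.02  1.86 -0.    1.29  0.71]
plate [756.36497847 -41.46337761 113.11932411]
handle 679 70.10635455314609 ((442.92755126953125, -253.77427673339844), (181.37857055664062, 20.354284286499023), 5.68190860748291)
slope [-2.67811477e-03  3.56433377e-02  8.03470581e+01]
```

View pics/c5.png

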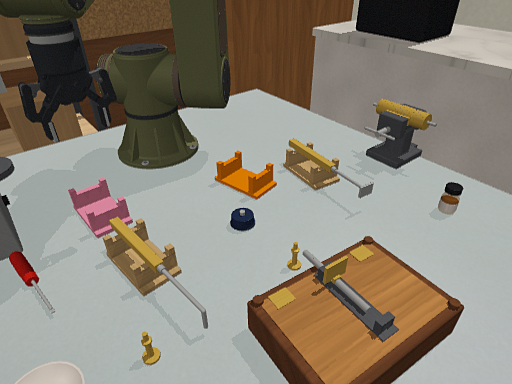

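The rod lies level on its rest with the handle across both bars (scene 140,250). The bolt plate is drawn back (scene 336,268) and the gripper is clear.

```bash
python3 -c "
from rig import ctrl; ctrl.job_done(); print(ctrl.read_state()['clock'])"
```

```text
the job is handed in; nothing more can be done
the job is handed in; nothing more can be done
```

I drew the bolt back to its stop with the hooked rod, laid the rod back on its own wooden rest, let go and handed the job in at about 13.4 s.

- **Bolt:** the plate moved about 39 mm by camera, and I felt about 20 N at the stop. It stayed there after I lifted the hook out.
- **Rod:** the handle's top is at 70 mm, so its centre is about 10 mm above the bars. It is level along its length and lies about 4 mm across from the rest's middle, hook down. The first lowering stopped just above the bars with the weight still on the gripper. I went down a little further until it bore on them (about 24 N) before opening.
- **Contact:** by the planned path, only the rod touched the shell and bolt. At the end the gripper was clear and the wrist force was near zero.
- **Disagreements:** the two cameras differ by 4 to 6 mm in x and 2 to 4 mm in y. I used the average, which was good enough throughout. No check failed.

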